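# Take the round block off its keeper hooks

## Task

Two metal blocks hang by their handle bars on hook stands whose sprung safety keepers hold the bars under the hook noses. Take the round block by its bar, press the bar straight back against its keeper until it is out from under the noses, lift it off, and set it down gently, upright, wholly on the square black pad. Leave the square block hanging where it is.

Things in the scene. Friction and masses are not known exactly. Their poses are not given: they have to be found in the camera images.
- round_block: Round aluminium block, 56 mm across, 45 mm high, 0.35 kg, hung by a steel bail. Origin: centre of its underside, z up. Bail bar 12 x 12 mm, 134 mm long, level along the block's y, its centre 95 mm above the origin; bail legs 33 mm to either side. Grasp the bar's middle 50 mm from above, fingers before and behind; 44 mm clear under it. The hooks open to the block's +x: press the bar that way.
- keeper (a joint): Keeper (bright wire yoke) behind the round block's bar; 0 rad shut, stop 0.8, shuts by itself, 2 to 5 N at the bar. The bar lies on level saddles of two hook plates, 41 mm to either side of the middle (open between), under noses that bar a straight lift. Pressed along the block's +x it is free of them after 12 to 15 mm (0.2 rad) and hits columns at 46: press 25 mm (0.45 rad), then lift.
- pad: Square black rubber pad lying fixed on the worktop, 110 x 110 x 6 mm; origin at the centre of its underside, its top 6 mm above.
- square_block: Square aluminium block, 56 x 56 x 45 mm, with the same bail and bar, hanging in an identical stand; leave it alone. Origin: centre of its underside; z up. Both stands: noses and columns end 146 mm and keeper tips 163 mm above the worktop, so carry the round block over a stand only with its underside above that. Both blocks hang with the underside 27 mm above the worktop.

How it is judged (in metres and radians):
On the way, in this order (a step that is already met when the one before it is completed fails the run):
1. the round block's bar has pressed the keeper open: keeper past 0.12 rad, with the block itself shifted back 6 to 60 mm and not yet raised above the noses (value of joint keeper above 0.12 rad and distance of round_block from where it was at the start of the episode between 0.006 and 0.06 m and height (world z) of round_block below 0.045 m), for 0.1 s.
2. the round block is lifted off the hooks: its underside more than 75 mm above the worktop (height (world z) of round_block above 0.075 m), for 0.1 s.
At the end, for the whole second after the job is handed in: The round block stands upright (within 6 degrees) and at rest with its whole underside on the pad (its centre within 29 mm of the pad's centre along both of the pad's edges), and the square block still hangs within 30 mm of where it was (x of round_block in the frame of pad between -0.029 and 0.029 m and y of round_block in the frame of pad between -0.029 and 0.029 m and z of round_block in the frame of pad below 0.01 m and angle between round_block's own z axis and vertical below 0.1 rad and linear speed of round_block below 0.02 m/s and distance of square_block from where it was at the start of the episode below 0.03 m); the robot touches nothing.
It fails at once if the square block is moved by more than 40 mm (distance of square_block from where it was at the start of the episode above 0.04 m).
It fails at once if the round block is let go more than 20 mm above the pad instead of being set down (z of round_block in the frame of pad above 0.026 m and horizontal distance between round_block and pad below 0.08 m and contact force between the fingers and round_block below 0.05 N).
It also fails if it takes over 51 s, if anything falls off the work surface, if the arm or the gripper's body presses on something with over 40 N, if the wrist force passes 120 N, or if a joint passes its speed limit or range.

## Robot

A 6-joint arm with a two-finger parallel gripper is mounted at the origin on a cart in front of the work surface, level with it; the furniture and walls round the work are solid. World frame = base frame: x ahead of the robot, y to its left, z up, the work surface at z = 0. Lengths are in mm, angles in degrees, forces in N, time in s.
With the tool pointing down it reaches from about 225 to 875 mm from the base axis. Payload 3.4 kg.
Tool frame: the origin (TCP) lies at the very end of the fingers, on their centre line; the grasp point (between the pads) lies env.tcp_to_grasp behind it (env.tcp_to_grasp is the distance from the TCP to the grasp point, in mm); z points along the fingers, y is the line along which they close (so a half turn about z gives the same grasp; the last joint's range is limited). The gripper opens to 85 mm and grips with 20 to 120 N. Pads are 22 mm wide; open, the fingers measure 114 mm over their backs; the gripper's body (76 mm by 85 mm) begins 54 mm behind the grasp point. The pads swing forward as they close: fully open they stand 13 mm farther back than shut.
Start: joints at [68.755, 15.808, 86.224, -0, 77.962, -6.933], TCP at [142.161, 557.183, 231.328] pointing down, gripper open.
Joint ranges: [-165.64, 165.64], [-43.16, 119.46], [12.63, 154.43], [-67.54, 247.53], [6.08, 155.33], [-154.97, 154.97]. Speed limits (degrees/s): [147.25, 147.25, 180, 180, 180, 180].

## Interface

Orientations are given as [roll, pitch, yaw] about the fixed x, y, z axes, in that order (R = Rz(yaw) Ry(pitch) Rx(roll)).
In Python, from plant import env, snapshot, camera_params, workorder gives the robot as it stands. The module is installed in compiled form; this text tells all that it offers.
- The arm moves only by the tool apply_moves, never from a script. Its argument "targets" is text: rows parted by semicolons, each of 5 numbers parted by spaces: the opening, from 0 (shut) to 1 (fully open), then the shift along the tool's x, y, z in m, then the turn about the tool's z in rad. In form: jaw tx ty tz roll; .... A call has 1 to 10 rows; each row shifts and turns the commanded pose from where the row before left it, along the tool's axes as they then stand; what a row does not reach is not made up. A row lasts 1/12 s, in which the tool goes at most 41.7 mm and 7.16 degrees, less where a joint would pass 70% of its speed; a pose out of reach is approached as far as the arm can. A call is refused whole if a number of a shift passes 0.0417 or a number of a turn 0.125, either way. A call with a gripper value outside its range is refused whole. The fingers move at their own pace and stop on an object; the grip force is fixed at half the most. Time passes only in rows, so rows that do not move let the fingers close. It gives the time, the measured TCP pose, the force, the opening and the grip force at its end, in the units of the state.
- env.read_state(): the state, without advancing time (a new reading comes with each control period).
- snapshot(name): name is "scene" or "side" or "wrist"; returns (picture, depth): 480x640x3 uint8, red, green, blue; 480x640 float32, mm along the optical axis (not along the pixel's ray), 0 where there is no reading.
- camera_params(name): a dict with "K" (3x3 intrinsics, pixels), "extrinsics" (4x4, takes a point from camera to world coordinates). Camera axes: x right, y down, z forward; pixel columns grow to the right and rows downward; lengths in mm; the calibration is good to about 2 mm. A picture is of the moment at which its call begins: read the wrist's pose just before it. camera_params takes no time and is no camera call; for the wrist camera it gives the pose at the moment of the call.
- workorder.finish_job(): hands the job in; it is judged then, once.
The state is a dict: "time_s": time; "q": joint angles; "joint_vel": joint speeds; "tau": joint torques, N m; "position": TCP position; "tcp_rot": TCP orientation; "wrist_force": force on the tool from outside, world axes, zero at the start; "moment": the same for the moment, N m; "gripper_width": finger opening in mm; "grip_force": force on a finger pad.
Only numpy, scipy, OpenCV 4.12 (cv2) and the standard library are available. Lean on these libraries where they do the work, as an engineer would, in place of code of your own. Each camera call takes 0.05 s, during which the arm holds its last target. There are 200 camera calls.

## Working session

There is one attempt and no reset: what is moved stays moved. The work goes in short steps, Python scripts to look and compute and a tool call to move; the robot and the scene stay as the last step left them, time stands still between calls to the robot, and variables do not carry over. Pictures are saved under pics/ and viewed, at most 10 in all, crops included, and the job is handed in when it is done.

Besides the shell and the picture viewer there is one more tool, called in YAML: its name, and indented under it one key for each argument. apply_moves: Moves the arm, as the interface text tells. Its arguments: {"type":"object","properties":{"targets":{"type":"string"}},"required":["targets"]}

```bash
mkdir -p pics; cat > h.py <<'E'
import numpy as np,cv2
from plant import env,snapshot,camera_params,workorder
def pts(n,d):
    c=camera_params(n);K=np.array(c["K"]);T=np.array(c["extrinsics"])
    v,u=np.mgrid[:480,:640]
    P=np.stack([(u-K[0,2])/K[0,0]*d,(v-K[1,2])/K[1,1]*d,d],-1)
    return P@T[:3,:3].T+T[:3,3]
E
python3 - <<'E'
from h import *
for n in("scene","side"):
    p,d=snapshot(n);cv2.imwrite(f"pics/{n}0.png",p[...,::-1]);np.savez(n+"0.npz",p=p,d=d,X=pts(n,d))
    print(n,np.round(camera_params(n)["extrinsics"],2).tolist())
print(env.tcp_to_grasp,env.read_state())
E
```

```text
scene [[0.66, -0.44, 0.61, -10.06], [-0.75, -0.41, 0.51, -316.81], [0.02, -0.8, -0.6, 607.74], [0.0, 0.0, 0.0, 1.0]]
side [[1.0, 0.01, -0.02, 536.74], [0.02, -0.65, 0.76, -647.69], [-0.0, -0.76, -0.65, 716.33], [0.0, 0.0, 0.0, 1.0]]
18.700000000000003 {'time_s': 0.1, 'q': array([ 6.87554997e+01,  1.58456638e+01,  8.62880623e+01, -7.58476201e-04,
        7.79618776e+01, -6.93466770e+00]), 'joint_vel': array([-0.02049169,  0.03722101, -0.15826532,  0.01707106, -0.02309137,
        0.113313  ]), 'tau': array([ 9.13128406e-04, -4.17700374e+01, -2.46403241e+01, -2.06603422e-04,
        5.62223882e-03,  7.01446496e-06]), 'position': array([141.97755342, 556.7137017 , 230.5089664 ]), 'tcp_rot': array([-1.79905006e+02, -1.08068427e-02,  1.65690317e+02]), 'wrist_force': array([-0.03581338, -0.71816506,  0.69934183]), 'moment': array([ 0.03843601,  0.02309051, -0.04407659]), 'grip_force': 0.0, 'gripper_width': 85.56837813171826}
```

View pics/scene0.png

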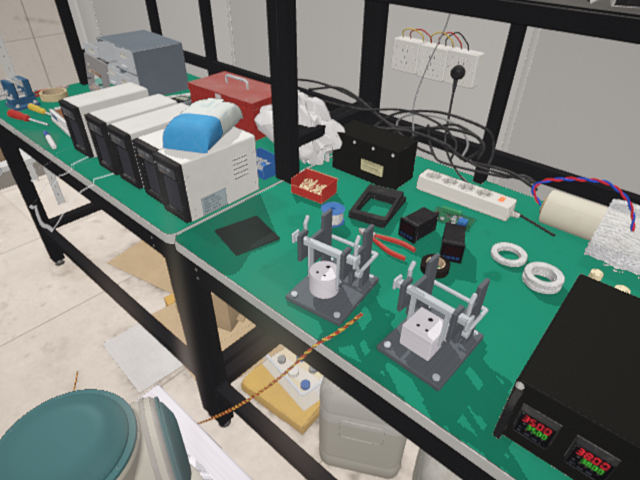

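View pics/side0.png

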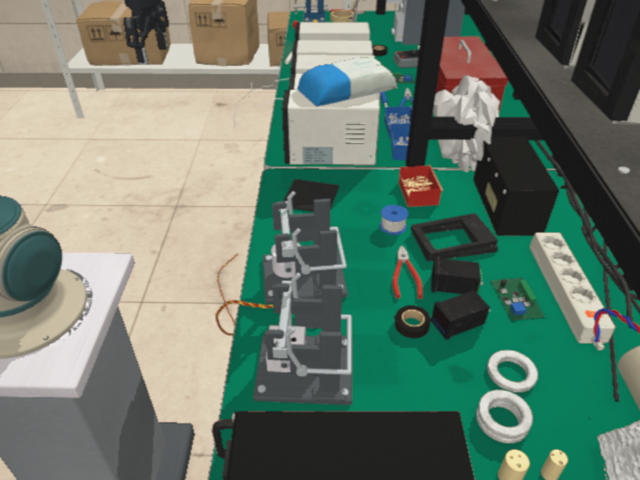

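The scene view shows the pad near (247,235), the round block near (323,278) and the square block near (425,330). Next I'll crop in and get metric points.

```bash
python3 - <<'E'
from h import *
z=np.load("scene0.npz");p,d,X=z["p"],z["d"],z["X"]
c=p[205:405,205:495];cv2.imwrite("pics/crop0.png",cv2.resize(c,None,fx=2.75,fy=2.75,interpolation=cv2.INTER_CUBIC)[...,::-1])
for u,v in[(247,235),(323,270),(425,325),(290,295),(285,150),(200,130),(190,180),(375,150)]:print(u,v,np.round(X[v,u]))
m=(p.max(-1)<60)&(abs(X[...,2]-6)<8)
m[:,300:]=0;m[:205]=0
n,l,s,_=cv2.connectedComponentsWithStats(m.astype(np.uint8))
i=1+np.argmax(s[1:,4]);print(s[i])
Q=X[l==i][:,:2].astype(np.float32);print(cv2.minAreaRect(Q),Q.mean(0))
# height-slice of bars
m=(abs(X[...,2]-125)<8)&(X[...,0]<700)&(X[...,1]<420)&(d>0)
Q=X[m];print(len(Q))
I=np.zeros((600,600,3),np.uint8)+255
# top view: 1px=1mm ; x up, y left
for lo,hi,col in[(2,15,(0,200,0)),(15,60,(200,200,0)),(60,112,(200,100,0)),(112,118,(128,128,128)),(118,132,(0,0,255)),(132,170,(255,0,255)),(170,400,(0,0,0))]:
    for nme in("scene","side"):
        Y=np.load(nme+"0.npz");
        Q=Y["X"][(Y["X"][...,2]>lo)&(Y["X"][...,2]<=hi)&(Y["d"]>0)]
        r=(750-Q[:,0]).astype(int);cc=(450-Q[:,1]).astype(int);k=(r>=0)&(r<600)&(cc>=0)&(cc<600)
        I[r[k],cc[k]]=col
cv2.imwrite("pics/top0.png",I)
E
```

```text
247 235 [497. 352.   3.]
323 270 [463.  92.  71.]
425 325 [ 472. -118.   72.]
290 295 [420. 137.  10.]
285 150 [731. 462.  96.]
200 130 [522. 512. 199.]
190 180 [458. 484. 110.]
375 150 [881. 285. 103.]
[216 216  57  39 588]
((499.0738525390625, 355.8777770996094), (108.9625015258789, 109.0639877319336), 78.1220703125) [499.5802 372.7137]
15536
```

View pics/crop0.png

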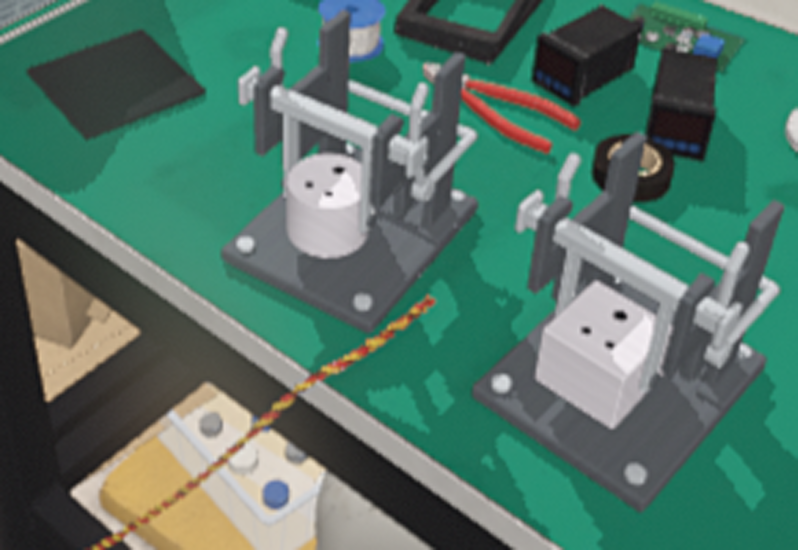

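View pics/top0.png

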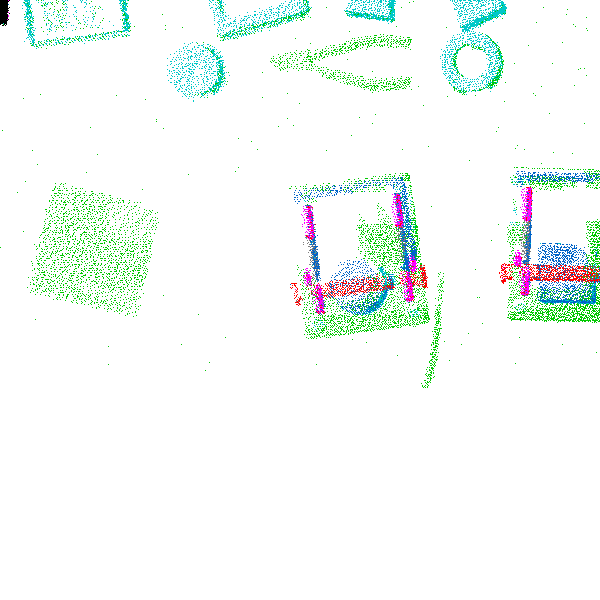

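Crop and map: round bar centre near world (465,90), yaw about 8°; pad centre near (499,356). Now I'll fit the bar line.

```bash
cat >> h.py <<'E'
def barfit(X,d,c=(465,90),yaw=8.,zt=128):
    Q=X[(d>0)&(abs(X[...,2]-zt)<3)&(abs(X[...,0]-c[0])<25)&(abs(X[...,1]-c[1])<70)]
    for _ in range(5):
        a=np.deg2rad(yaw);ex=np.array([np.cos(a),np.sin(a)]);ey=np.array([-ex[1],ex[0]])
        q=(Q[:,:2]-c);s,t=q@ex,q@ey
        k=(abs(t)<36)&(abs(s)<9)
        A=np.polyfit(t[k],s[k],1);yaw-=np.rad2deg(np.arctan(A[0]));c=c+ex*A[1]
    return c,yaw,k.sum(),np.percentile(s[k],[5,50,95]),np.median(Q[:,2])
E
python3 - <<'E'
from h import *
for n in("scene","side"):
    z=np.load(n+"0.npz");p,X,d=z["p"],z["X"],z["d"]
    print(n,barfit(X,d))
    # round block top disc z=72
    m=(d>0)&(abs(X[...,2]-72)<2.5)&(abs(X[...,0]-465)<45)&(abs(X[...,1]-90)<45)
    Q=X[m][:,:2].astype(np.float32);print(len(Q),cv2.minEnclosingCircle(Q))
E
```

```text
scene (array([462.79032277,  89.68945123]), np.float64(7.725048498523942), np.int64(168), array([-5.17504653, -0.35826466,  6.20364233]), np.float64(127.03223546028539))
451 ((481.13018798828125, 91.98509216308594), 46.35835647583008)
side (array([466.71486444,  90.24114713]), np.float64(6.800495157361302), np.int64(128), array([-5.36401338,  0.03964253,  5.21164467]), np.float64(127.08976514703244))
79 ((487.3962707519531, 90.66920471191406), 48.25338363647461)
```

apply_moves:
  targets: "1 0 0 0 0.118; 1 0 0 0 0.118; 1 0 0 0 0.118; 1 0 0 0 0.118; 1 0 0 0 0.118; 1 0 0 0 0.118; 1 0 0 0 0.118; 1 0 0 0 0.118; 1 0 0 0 0.118; 1 0 0 0 0.118"

```text
time_s: 0.93
position: [142.0, 556.8, 230.8]
tcp_rot: [-180.0, 0.1, 97.7]
wrist_force: [0.3, 1.2, -0.0]
gripper_width: 85.2
grip_force: 0.0
```

apply_moves:
  targets: "1 -0.0253 0.0129 0 0; 1 -0.0253 0.0129 0 0; 1 -0.0253 0.0129 0 0; 1 -0.0253 0.0129 0 0; 1 -0.0253 0.0129 0 0; 1 -0.0253 0.0129 0 0; 1 -0.0253 0.0129 0 0; 1 -0.0253 0.0129 0 0; 1 -0.0253 0.0129 0 0; 1 -0.0253 0.0129 0 0"

```text
time_s: 1.77
position: [305.7, 323.4, 231.0]
tcp_rot: [-180.0, 0.0, 98.1]
wrist_force: [-0.3, 1.0, 0.1]
gripper_width: 85.2
grip_force: 0.0
```

apply_moves:
  targets: "1 -0.0253 0.0129 0 0; 1 -0.0253 0.0129 0 0; 1 -0.0253 0.0129 0 0; 1 -0.0253 0.0129 0 0; 1 -0.0253 0.0129 0 0; 1 -0.0253 0.0129 0 0; 1 -0.0253 0.0129 0 0; 1 -0.0253 0.0129 0 0; 1 -0.0253 0.0129 0 0; 1 -0.0253 0.0129 0 0; 1 0 0 0 0"

```text
invalid input at $.targets: expected 1 to 10 rows
```

apply_moves:
  targets: "1 -0.0253 0.0129 0 0; 1 -0.0253 0.0129 0 0; 1 -0.0253 0.0129 0 0; 1 -0.0253 0.0129 0 0; 1 -0.0253 0.0129 0 0; 1 -0.0253 0.0129 0 0; 1 -0.0253 0.0129 0 0; 1 -0.0253 0.0129 0 0; 1 -0.0253 0.0129 0 0; 1 -0.0253 0.0129 0 0"

```text
time_s: 2.6
position: [469.0, 91.2, 231.0]
tcp_rot: [-180.0, -0.0, 98.1]
wrist_force: [0.8, 0.3, -0.4]
gripper_width: 85.3
grip_force: 0.0
```

```bash
python3 - <<'E'
from h import *
s=env.read_state();print(s["position"],s["tcp_rot"])
p,d=snapshot("wrist");X=pts("wrist",d);cv2.imwrite("pics/w0.png",p[...,::-1]);np.savez("w0.npz",p=p,d=d,X=X)
print(barfit(X,d))
E
```

```text
[469.0142718   91.15207223 230.98502865] [-1.79963953e+02 -1.69189731e-02  9.80623073e+01]
(array([471.30450416,  90.88088677]), np.float64(7.460077079127506), np.int64(1447), array([-5.29714352,  0.07722701,  5.02519751]), np.float64(126.44024630971228))
```

View pics/w0.png

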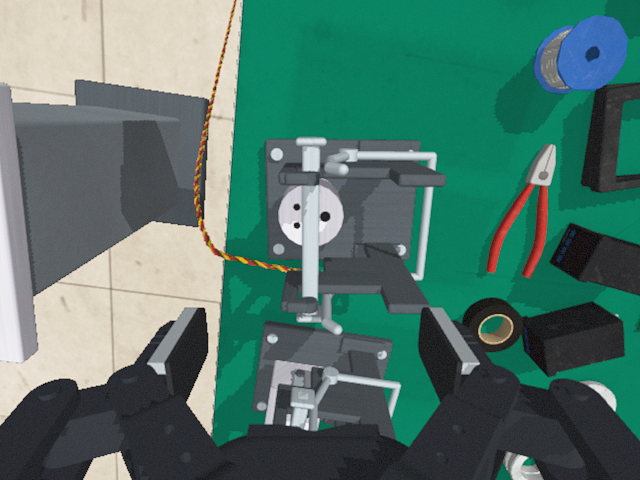

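The wrist view shows the round bar at column ~311 (rows 150–300), roughly centred between the fingers (columns 207 and 422). I'll descend to just above the bar and compare at the same depth.

apply_moves:
  targets: "1 0 0 0.02 0; 1 0 0 0.02 0; 1 0 0 0.02 0; 1 0 0 0.02 0; 1 0 0 0 0; 1 0 0 0 0"

```text
time_s: 3.15
position: [467.7, 92.5, 150.5]
tcp_rot: [-179.8, -0.0, 98.1]
wrist_force: [-0.7, -0.6, 0.5]
gripper_width: 85.3
grip_force: 0.0
```

```bash
python3 - <<'E'
from h import *
s=env.read_state();print(s["position"],s["tcp_rot"])
c=camera_params("wrist");K=np.array(c["K"]);T=np.array(c["extrinsics"]);print(K.round(1).tolist(),T.round(3).tolist())
p,d=snapshot("wrist");X=pts("wrist",d);cv2.imwrite("pics/w1.png",p[...,::-1]);np.savez("w1.npz",p=p,d=d,X=X)
print(barfit(X,d,(467,90)))
for n in("scene","side"):
    p,d=snapshot(n);X=pts(n,d);np.savez(n+"1.npz",p=p,d=d,X=X);cv2.imwrite(f"pics/{n}1.png",p[...,::-1])
q=np.array([469,91.,150]);
for q in([469,91.,128],[469,91,150]):
    v=T[:3,:3].T@(np.array(q)-T[:3,3]);v=K@v;print(v[:2]/v[2])
E
```

```text
[467.73431935  92.52502274 150.52000471] [-1.79830582e+02 -2.16044656e-02  9.80803064e+01]
[[367.3, 0.0, 313.0], [0.0, 367.3, 237.9], [0.0, 0.0, 1.0]] [[0.99, 0.135, 0.041, 457.286], [0.141, -0.941, -0.309, 171.974], [-0.003, 0.311, -0.95, 291.653], [0.0, 0.0, 0.0, 1.0]]
(array([468.79256319,  90.25191668]), np.float64(7.552533446047126), np.int64(3114), array([-5.19828878,  0.01551793,  5.31831851]), np.float64(127.47338120549466))
[314.40501088 292.23511942]
[314.42571797 315.05014791]
```

View pics/w1.png

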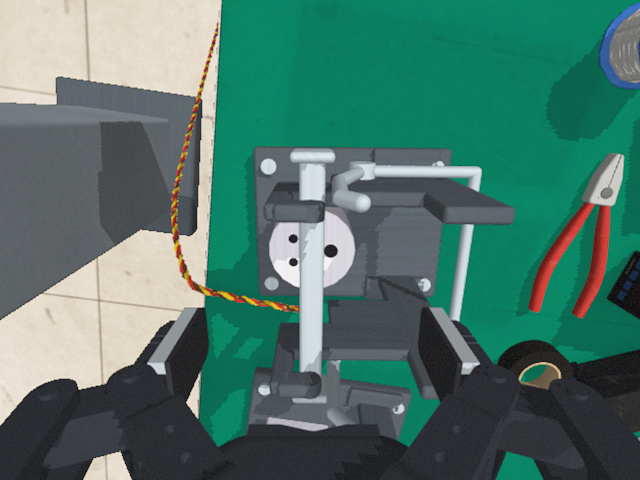

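The bar sits at column ~312, midway between the fingers (206 and 423), and the plates lie at rows ~210 and ~383. Descend and close.

apply_moves:
  targets: "1 -0.002 0 0.016 0; 1 0 0 0.016 0; 1 0 0 0.0145 0; 1 0 0 0 0; 0.5 0 0 0 0; 0.3 0 0 0 0; 0.2 0 0 0 0; 0.2 0 0 0 0; 0.2 0 0 0 0; 0.2 0 0 0 0"

```text
time_s: 4.13
position: [469.3, 90.5, 105.3]
tcp_rot: [179.9, 0.0, 98.1]
wrist_force: [-0.3, -0.6, -0.3]
gripper_width: 16.7
grip_force: 0.0
```

apply_moves:
  targets: "0 0 0 0 0; 0 0 0 0 0; 0 0 0 0 0; 0 0 0 0 0; 0 0 0 0 0; 0 0 0 0 0"

```text
time_s: 4.63
position: [468.8, 90.5, 105.2]
tcp_rot: [-180.0, -0.0, 98.1]
wrist_force: [-2.1, -0.1, 4.8]
gripper_width: 10.8
grip_force: 59.1
```

apply_moves:
  targets: "0 0 0.003 0 0; 0 0 0.003 0 0; 0 0 0.003 0 0; 0 0 0.003 0 0; 0 0 0.003 0 0; 0 0 0.004 0 0; 0 0 0.004 0 0; 0 0 0.003 0 0; 0 0 0 0 0; 0 0 0 0 0"

```text
time_s: 5.47
position: [489.7, 93.6, 105.2]
tcp_rot: [-179.4, -0.0, 98.1]
wrist_force: [-12.1, -1.6, 14.7]
gripper_width: 10.6
grip_force: 60.4
```

```bash
python3 - <<'E'
from h import *
s=env.read_state();print(s["position"],s["wrist_force"])
p,d=snapshot("side");cv2.imwrite("pics/s2.png",cv2.resize(p[170:420,200:420],None,fx=2.4,fy=2.4)[...,::-1])
E
```

```text
[489.68915841  93.58443907 105.1869913 ] [-12.05421042  -1.63249034  14.68964996]
```

View pics/s2.png

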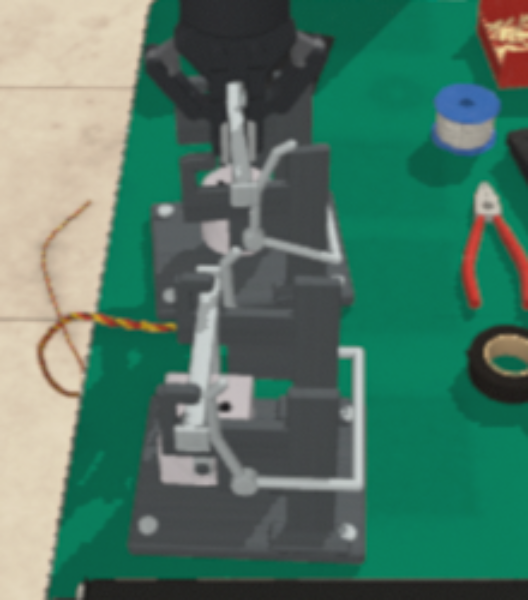

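The bar end (243,190) stands clear behind the nose (190,165) with the keeper tilted back. Lift.

apply_moves:
  targets: "0 0 0.001 -0.005 0; 0 0 0 -0.01 0; 0 0 0 -0.015 0; 0 0 0 -0.02 0; 0 0 0 -0.02 0; 0 0 0 -0.02 0; 0 0 0 -0.02 0; 0 0 0 -0.02 0; 0 0 0 -0.02 0; 0 0 0 0 0"

```text
time_s: 6.35
position: [498.8, 94.5, 258.9]
tcp_rot: [179.4, 0.0, 98.1]
wrist_force: [1.1, 0.0, -2.9]
gripper_width: 10.5
grip_force: 58.9
```

apply_moves:
  targets: "0 0.012 0.0018 0 0; 0 0.026 0.0037 0 0; 0 0.03 0.0043 0 0; 0 0.03 0.0043 0 0; 0 0.03 0.0043 0 0; 0 0.03 0.0043 0 0; 0 0.03 0.0043 0 0; 0 0.03 0.0043 0 0; 0 0.026 0.0037 0 0; 0 0.014 0.002 0 0"

```text
time_s: 7.18
position: [494.6, 358.7, 252.1]
tcp_rot: [-179.8, -0.1, 98.2]
wrist_force: [0.1, -1.3, -3.0]
gripper_width: 11.0
grip_force: 58.9
```

apply_moves:
  targets: "0 0 0 0.02 0; 0 0 0 0.02 0; 0 0 0 0.02 0; 0 0 0 0.02 0; 0 0 0 0.02 0; 0 0 0 0.02 0; 0 0 0 0.01 0; 0 0 0 0 0; 0 0 0 0 0"

```text
time_s: 7.93
position: [495.7, 354.7, 124.1]
tcp_rot: [-179.9, 0.0, 98.1]
wrist_force: [1.1, -0.0, -2.6]
gripper_width: 10.6
grip_force: 59.0
```

```bash
python3 - <<'E'
from h import *
s=env.read_state();print(s["position"],s["tcp_rot"],s["wrist_force"])
for n in("scene","wrist"):
    p,d=snapshot(n);X=pts(n,d);np.savez(n+"3.npz",p=p,d=d,X=X);cv2.imwrite(f"pics/{n}3.png",(cv2.resize(p[150:350,150:410],None,fx=3,fy=3) if n=="scene" else p)[...,::-1])
    print(n,barfit(X,d,(499,356),8,128+s["position"][2]-105.2))
    m=(p.max(-1)<60)&(abs(X[...,2]-5)<8)&(abs(X[...,0]-499)<80)&(abs(X[...,1]-356)<80)&(d>0)
    print(cv2.minAreaRect(X[m][:,:2].astype(np.float32)))
    zt=72+s["position"][2]-105.2
    m=(d>0)&(p.min(-1)>120)&(X[...,2]>zt-50)&(X[...,2]<zt+6)&(abs(X[...,0]-499)<50)&(abs(X[...,1]-356)<50)
    Q=X[m];print(len(Q),Q.min(0),Q.max(0))
E
```

```text
[495.70436803 354.70493242 124.05398468] [-1.79904050e+02  3.73019521e-02  9.80748727e+01] [ 1.12298119 -0.04128279 -2.57787085]
scene (array([497.73006551, 356.00397878]), np.float64(-6.642974096309577), np.int64(51), array([-6.80298237,  0.01756651,  6.51291815]), np.float64(145.64509636950316))
((498.1922607421875, 355.55999755859375), (107.29149627685547, 107.16936492919922), 76.27430725097656)
683 [462.27753448 319.21735765  43.85036486] [515.85214198 386.76638487  96.49316585]
wrist (array([497.45636213, 355.78314236]), np.float64(8.073604723301399), np.int64(5174), array([-5.33567608,  0.12829862,  5.34887228]), np.float64(146.92761965188043))
((503.45062255859375, 358.2004699707031), (109.42578887939453, 109.20335388183594), 77.07334899902344)
4516 [469.17420353 338.01972638  48.51018209] [524.44880794 384.35023227  93.12634044]
```

View pics/scene3.png

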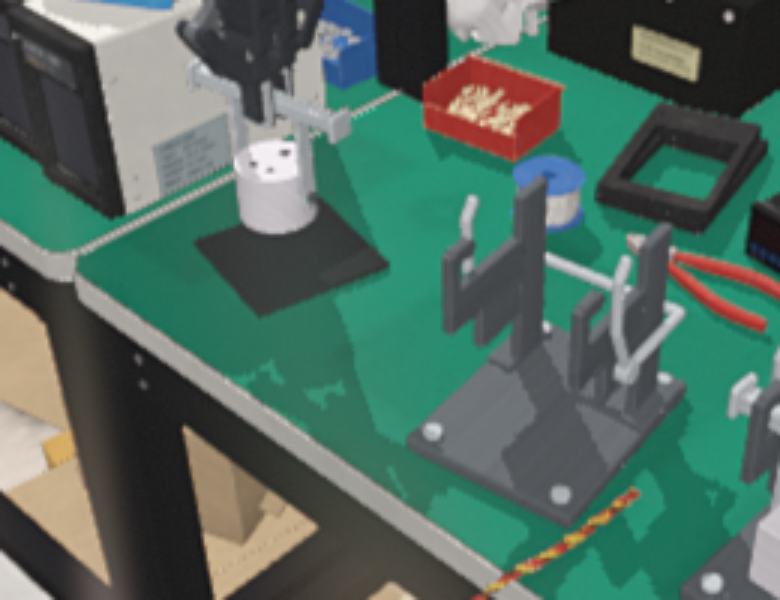

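The block hangs upright over the pad (crop: block at (275,185), pad centre about (290,255)). Lower it, slowly at the end.

apply_moves:
  targets: "0 0.001 0.003 0.01 0; 0 0 0 0.012 0; 0 0 0 0.008 0; 0 0 0 0.004 0; 0 0 0 0.002 0; 0 0 0 0.001 0; 0 0 0 0.001 0; 0 0 0 0 0; 0 0 0 0 0"

```text
time_s: 8.78
position: [499.2, 356.5, 87.2]
tcp_rot: [180.0, -0.0, 98.1]
wrist_force: [0.7, 0.1, -2.2]
gripper_width: 10.8
grip_force: 58.9
```

apply_moves:
  targets: "0 0 0 0.001 0; 0 0 0 0.001 0; 0 0 0 0.001 0; 0 0 0 0 0; 0 0 0 0 0"

```text
time_s: 9.2
position: [499.0, 356.5, 84.4]
tcp_rot: [180.0, -0.0, 98.1]
wrist_force: [-0.3, -0.6, 2.3]
gripper_width: 10.6
grip_force: 59.6
```

Contact felt. Open gently.

apply_moves:
  targets: "0.15 0 0 0 0; 0.2 0 0 0 0; 0.3 0 0 0 0; 0.4 0 0 0 0; 0.5 0 0 0 0; 0.6 0 0 0 0; 0.6 0 0 0 0; 0.6 0 0 0 0"

```text
time_s: 9.87
position: [499.0, 356.4, 83.8]
tcp_rot: [180.0, -0.0, 98.1]
wrist_force: [0.5, 0.6, -0.5]
gripper_width: 51.3
grip_force: 0.0
```

apply_moves:
  targets: "0.6 0 0 -0.006 0; 0.6 0 0 -0.012 0; 0.6 0 0 -0.02 0; 0.6 0 0 -0.02 0; 0.6 0 0 -0.025 0; 0.6 0 0 -0.025 0; 0.6 0 0 -0.025 0; 0.6 0 0 -0.01 0; 0.6 0 0 0 0; 0.6 0 0 0 0"

```text
time_s: 10.7
position: [498.8, 356.2, 226.7]
tcp_rot: [180.0, -0.0, 98.1]
wrist_force: [1.5, 0.3, -0.3]
gripper_width: 51.3
grip_force: 0.0
```

```bash
python3 - <<'E'
from h import *
s=env.read_state();print(s["position"],s["wrist_force"],s["gripper_width"])
p,d=snapshot("scene");cv2.imwrite("pics/s4.png",cv2.resize(p[150:390,150:490],None,fx=2.3,fy=2.3)[...,::-1])
p,d=snapshot("wrist");X=pts("wrist",d)
print(barfit(X,d,(499,356),8,107))
m=(p.max(-1)<60)&(abs(X[...,2]-5)<8)&(abs(X[...,0]-499)<80)&(abs(X[...,1]-356)<80)&(d>0)
print(cv2.minAreaRect(X[m][:,:2].astype(np.float32)))
m=(d>0)&(p.min(-1)>120)&(abs(X[...,2]-51)<4)&(abs(X[...,0]-499)<45)&(abs(X[...,1]-356)<45)
Q=X[m];print(len(Q),Q.min(0),Q.max(0))
E
```

```text
[498.77825588 356.240714   226.70060442] [ 1.53205957  0.33965143 -0.29973883] 51.33877300188312
(array([498.82049985, 355.97477303]), np.float64(7.861941233624309), np.int64(1183), array([-4.60098789, -0.06460612,  4.89207333]), np.float64(105.01082367589754))
((502.3721923828125, 357.40472412109375), (109.321533203125, 109.05277252197266), 76.97332763671875)
1850 [471.16460634 331.60379026  47.00073379] [526.10629046 385.23472605  51.17711842]
```

View pics/s4.png

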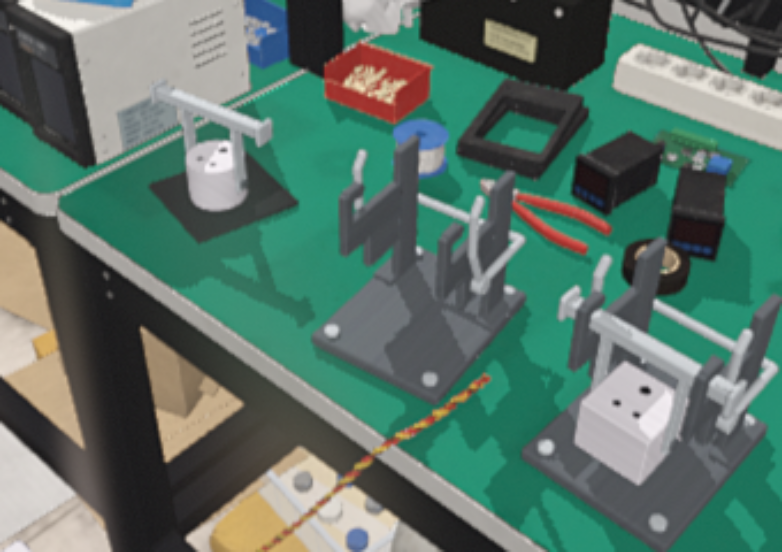

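The round block stands upright on the pad at (217,180), about 4 mm off its centre. The square block still hangs at (630,420).

```bash
python3 -c "
from plant import workorder
print(workorder.finish_job())"
```

```text
the job is handed in; nothing more can be done
None
```

I pressed the round block back against its keeper, lifted it off and set it down upright on the pad, about 4 mm off centre; the square block still hangs where it was. The job is handed in at about 11 s on the robot's clock, and no verdict came back.

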